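# Set the two thumbwheels of a wire-binding machine

## Robot

A 6-joint arm with a two-finger parallel gripper is mounted at the origin on the work surface. World frame = base frame: x ahead of the robot, y to its left, z up, the work surface at z = 0. Lengths are in m, angles in rad, forces in N, time in s.
With the tool pointing down it reaches from about 0.425 to 0.925 m from the base axis. Payload 12.5 kg.
Tool frame: the origin (TCP) lies midway between the tips of the shut fingers; the grasp point (between the pads) lies behind it (manip.grip_point_offset is the z of the grasp point in the tool frame, in m); z points along the fingers, y is the line along which they close (so a half turn about z gives the same grasp; the last joint's range is limited). The gripper opens to 85 mm and grips with 20 to 120 N. Pads are 22 mm wide; open, the fingers measure 114 mm over their backs; the gripper's body (76 mm by 85 mm) begins 54 mm behind the grasp point. The pads swing forward as they close: fully open they stand 13 mm farther back than shut.
Start: joints at [-1.349, 0.491, 1.559, -0, 1.092, -0.106], TCP at [0.201, -0.592, 0.231] pointing down, gripper open.
Joint ranges: [-3.1, 3.1], [-0.84, 2.19], [0.05, 2.79], [-1.13, 4.28], [0.06, 2.93], [-2.69, 2.69]. Speed limits (rad/s): [2.22, 2.22, 2.79, 3.14, 3.14, 3.14].

## Interface

Orientations are given as a 3x3 rotation matrix whose columns are the frame's x, y, z axes.
In Python, from cell import readout, read_camera, camera_model, order, spot_in, cut_out, mark_of, manip gives the robot as it stands. The module is installed in compiled form; this text tells all that it offers.
- The arm moves only by the shell command python3 -m creep 'ROWS' [FORCE]. ROWS is JSON, a list of rows, each a list of 5 numbers: the shift along the tool's x, y, z in mm, then the turn about the tool's z in degrees, then the finger opening in mm, from 0 to 85.4. In form: [[tx, ty, tz, spin, jaw], ...]. A call has 1 to 8 rows; each row is the pose to reach, as a shift and turn from the pose commanded when the call began, along the tool's axes at that moment; what a row does not reach only later rows make up. A row lasts 1/8 s, in which the tool goes at most 62.5 mm and 10.7 degrees, less where a joint would pass 70% of its speed; a pose out of reach is approached as far as the arm can. A call with a gripper value outside its range is refused whole. The fingers move at their own pace and stop on an object; FORCE is the grip in N (left out, the last holds). Time passes only in rows, so rows that repeat a pose let the fingers close. It gives the time, the measured TCP pose, the force, the opening and the grip force at its end, in the units of the state.
- readout.state(): the state, without advancing time (a new reading comes with each control period).
- read_camera(name): name is "scene" or "top" or "wrist"; returns (picture, depth): 384x512x3 uint8, red, green, blue; 384x512 float32, m along the optical axis (not along the pixel's ray), 0 where there is no reading.
- camera_model(name): a dict with "fx", "fy", "cx", "cy" (pixels), "R" (3x3) and "t" (3): a world point X has camera coordinates R X + t. Camera axes: x right, y down, z forward; pixel columns grow to the right and rows downward; lengths in m; the calibration is good to about 2 mm. A picture is of the moment at which its call begins: read the wrist's pose just before it. camera_model takes no time and is no camera call; for the wrist camera it gives the pose at the moment of the call.
- order.sign_off(): hands the job in; it is judged then, once.
Trained networks look in the newest picture that a camera, given by its name, has taken for a name from the list of things; names that differ only in an ending like _2 or _b are one class to them, and where a whole thing is asked for, a point or a joint stands for the part that bears it (a point fixed in the world has none). Each returns a list of dicts, best first, with "conf" (0 to 1); they miss things now and then, are a little off and sometimes report something else, mostly with a low value. They report only what shows in the picture. A call takes as long as a camera call.
- spot_in(camera, thing): "rect" ([left, top, width, height] in pixels, round what is visible of it).
- cut_out(camera, thing): "pixels" (384x512 bool, what is visible of it) and "rect" ([left, top, width, height] in pixels, round what is visible of it).
- mark_of(camera, thing): "point" ([column, row] in pixels: a listed point, or the origin of a listed thing).
The state is a dict: "time_s": time; "joint_positions": joint angles; "joint_vel": joint speeds; "joint_efforts": joint torques, N m; "tcp_pos": TCP position; "eef_rot": TCP orientation; "force": force on the tool from outside, world axes, zero at the start; "torque": the same for the moment, N m; "opening": finger opening in m; "grip_force": force on a finger pad.
Only numpy, scipy, OpenCV 4.12 (cv2) and the standard library are available. Lean on these libraries where they do the work, as an engineer would, in place of code of your own. Each camera call takes 0.05 s, during which the arm holds its last target. There are 200 camera calls.

## Task

Set up the wire-binding machine for the next sample book, which takes the standard margin and a wire one size above standard. Flick the edge of the left-hand thumbwheel (margin) away from you with a fingertip until its white tooth stands at the white pointer on the deck; flick the right-hand thumbwheel (wire size) the same way to exactly one click beyond the setting where its white tooth is at the pointer. Touch the wheels lightly, without pinching them, leave both sitting in their clicks, and leave the samples and other things on the table and on the machine where they are.

Things in the scene. Friction and masses are not known exactly. Their poses are not given: they have to be found in the camera images.
- binder: Desktop wire-binding machine, fixed, white on a grey base, 430 mm wide (y), 300 deep (x). Origin: centre of its underside; front faces -x. Flat deck 115 mm above the table, x -55 to 135 mm, y +-205. Wheel axles at (-15, +-150, 101) mm. A clear sheet rest (y +-118) rises behind x = 70 to 213 mm; the lever at y = -240 leans back from x = 75 to 152 mm, 245 mm high.
- left_wheel: Left-hand grey thumbwheel, upright, 68 mm over its teeth, 16 mm wide, top 20 mm of it above the deck. Origin on its axle (along the machine's y), 101 mm above the table; turns with the wheel. 6 round-ended teeth, 8 mm thick, on a 48 mm hub. In every setting one tooth stands 15 deg short of the top (robot's side), tip 33 mm over the axle: catch and push that one; the next is 45 deg beyond the top. One tooth has a white crest.
- right_wheel: Right-hand grey thumbwheel, upright, 68 mm over its teeth, 16 mm wide, top 20 mm of it above the deck. Origin on its axle (along the machine's y), 101 mm above the table; turns with the wheel. 6 round-ended teeth, 8 mm thick, on a 48 mm hub. In every setting one tooth stands 15 deg short of the top (robot's side), tip 33 mm over the axle: catch and push that one; the next is 45 deg beyond the top. One tooth has a white crest.
- left_wheel_turn (a joint): Turn of the left wheel, rad. 0 at the lowest of six settings (0 to 5), +1.047 per click as the wheel's top moves away from the robot (about the machine's +y); end stops 0.2 rad beyond settings 0 and 5. A sprung ball clicks it in: 2 to 3 N at the rim takes it over; past half a click it snaps on by itself. White tooth at the pointer: setting 3, 3.142 rad. Starts at setting 0, 1 or 2.
- right_wheel_turn (a joint): Turn of the right wheel, rad. 0 at the lowest of six settings (0 to 5), +1.047 per click as the wheel's top moves away from the robot (about the machine's +y); end stops 0.2 rad beyond settings 0 and 5. A sprung ball clicks it in: 2 to 3 N at the rim takes it over; past half a click it snaps on by itself. White tooth at the pointer: setting 3; one beyond: setting 4, 4.189 rad. Starts at 1, 2 or 3.
- left_pointer (a point): White pointer, 5 x 14 x 4 mm, on the black bezel on the deck, beside the left wheel on the side of the machine's middle. Point: its upper face's centre.
- right_pointer (a point): The same pointer beside the right wheel.
- card_stack: Stack of small sample cards, 52 x 82 x 17 mm, lying loose on the machine's deck between the wheels. Origin at the centre of its underside. Leave it alone.
- label_roll: Roll of paper labels, 52 mm diameter, 20 mm high, loose on the deck between the wheels. Origin at the centre of its underside. Leave it alone.
- woven_tile: White tile with a woven pattern, 150 x 150 x 12 mm, loose on the table. Origin at the centre of its underside. Leave it alone.
- moss_sample: Green moss sample on a 100 x 100 mm board, about 32 mm high, loose on the table. Origin at the centre of its underside. Leave it alone.
- oak_sample: Wood block sample 140 x 45 x 20 mm, loose on the table. Origin at the centre of its underside. Leave it alone.
- black_sample: Black block sample 75 x 75 x 30 mm, loose on the table. Origin at the centre of its underside. Leave it alone.

How it is judged:
By the outcome, as a careful person would: the job done as asked, in the order asked, and still so for the second after the job is handed in, with the robot touching nothing.
It also fails if it takes over 51 s, if anything falls off the work surface, if the arm or the gripper's body presses on something with over 40 N, if the wrist force passes 120 N, or if a joint passes its speed limit or range.

## Working session

There is one attempt and no reset: what is moved stays moved. The work goes in short steps, Python scripts to look and compute and a shell command to move; the robot and the scene stay as the last step left them, time stands still between calls to the robot, and variables do not carry over. Pictures are saved under pics/ and viewed, at most 10 in all, crops included, and the job is handed in when it is done.

```bash
mkdir -p pics; cat > h.py <<'E'
import numpy as np, cv2
from cell import readout, read_camera, camera_model, order, spot_in, cut_out, mark_of, manip
def world(cam,px,depth=None,z=None):
    m=camera_model(cam); R=np.array(m["R"]);t=np.array(m["t"])
    r=np.array([(px[0]-m["cx"])/m["fx"],(px[1]-m["cy"])/m["fy"],1.0])
    c=-R.T@t; d=R.T@r
    s=depth if z is None else (z-c[2])/d[2]
    return c+s*d
def proj(cam,X):
    m=camera_model(cam); p=np.array(m["R"])@X+np.array(m["t"])
    return np.array([m["fx"]*p[0]/p[2]+m["cx"],m["fy"]*p[1]/p[2]+m["cy"]])
E
python3 - <<'E'
from h import *
np.set_printoptions(precision=4,suppress=True)
s=readout.state(); print(s["time_s"],s["tcp_pos"],s["eef_rot"],s["opening"],manip.grip_point_offset)
Z=dict(left_wheel=.101,right_wheel=.101,left_pointer=None,right_pointer=None,binder=0,card_stack=.115,label_roll=.115)
for c in("top","scene"):
    p,d=read_camera(c); cv2.imwrite(f"pics/{c}0.png",p[:,:,::-1])
    for n,z in Z.items():
        if z is None: z=.12
        for r in mark_of(c,n)[:2]: print(c,n,round(r["conf"],2),np.round(r["point"],1),world(c,r["point"],z=z))
E
```

```text
0.0 [ 0.2012 -0.5915  0.2307] [[ 0.9468  0.322  -0.0003]
 [ 0.322  -0.9468  0.0011]
 [ 0.0001 -0.0011 -1.    ]] 0.08547681064870788 -0.0187
top left_wheel 0.64 [207.1 194.2] [0.54   0.1887 0.101 ]
top left_wheel 0.31 [297.8 186.1] [ 0.5647 -0.0905  0.101 ]
top right_wheel 0.59 [301.8 181. ] [ 0.5804 -0.1029  0.101 ]
top left_pointer 0.65 [210.4 196.2] [0.5324 0.1761 0.12  ]
top right_pointer 0.72 [300.2 182.6] [ 0.5735 -0.0965  0.12  ]
top binder 0.69 [256.4 185.7] [0.5757 0.0391 0.    ]
top card_stack 0.9 [239.5 190.6] [0.5498 0.0881 0.115 ]
top card_stack 0.44 [397.6 170.9] [ 0.6095 -0.3939  0.115 ]
top label_roll 0.64 [303.  179.2] [ 0.5844 -0.1055  0.115 ]
top label_roll 0.53 [267.1 186.6] [0.5619 0.004  0.115 ]
scene left_wheel 0.6 [268.  207.3] [0.5472 0.0787 0.101 ]
scene left_wheel 0.54 [299.4 230. ] [0.5348 0.1939 0.101 ]
scene right_wheel 0.66 [220.5 176.5] [ 0.5782 -0.1107  0.101 ]
scene right_wheel 0.51 [212.2 146.8] [ 0.5158 -0.2538  0.101 ]
scene left_pointer 0.67 [297.9 221.5] [0.5307 0.1815 0.12  ]
scene right_pointer 0.67 [300.7 232.4] [0.5504 0.214  0.12  ]
scene right_pointer 0.56 [227.4 174.5] [ 0.5686 -0.0865  0.12  ]
scene binder 0.58 [257.6 230.5] [0.5661 0.0572 0.    ]
scene card_stack 0.94 [270.6 204.4] [0.5436 0.0852 0.115 ]
scene card_stack 0.63 [224.4 175.9] [ 0.5761 -0.0916  0.115 ]
scene label_roll 0.8 [246.9 185.1] [ 0.5477 -0.0182  0.115 ]
```

View pics/top0.png

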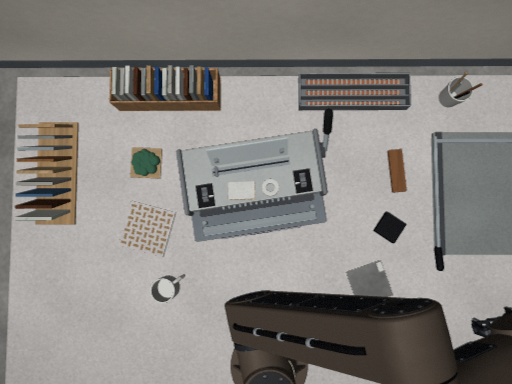

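View pics/scene0.png

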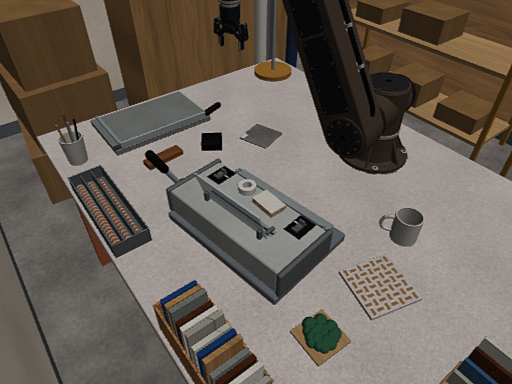

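The top view shows the binder yawed about 8°. The wheels are near (205,194) and (302,181), matching axles at (0.54, 0.189) and (0.58, -0.103), about 0.294 m apart against the 0.30 m given. I'll move to look at the right wheel from near with the jaws shut, then the left.

```bash
python3 -m creep '[[0,0,-60,0,0],[50,-40,-90,3,0],[100,-85,-90,6,0],[150,-125,-90,9,0],[200,-167,-90,10.9,0],[250,-210,-90,10.9,0],[300,-250,-90,10.9,0],[350,-293,-90,10.9,0]]'; python3 -m creep '[[48,-40,0,0,0],[75,-60,0,0,0],[75,-60,0,0,0],[75,-60,0,0,0]]'
cat > look.py <<'E'
from h import *
import sys
np.set_printoptions(precision=4,suppress=True)
tag=sys.argv[1]
s=readout.state(); print(s["time_s"],s["tcp_pos"],np.array(s["eef_rot"])[:,0],s["opening"],s["force"])
m=camera_model("wrist"); print("cam",-np.array(m["R"]).T@np.array(m["t"]))
p,d=read_camera("wrist"); cv2.imwrite(f"pics/{tag}.png",p[:,:,::-1])
for n,z in dict(left_wheel=.101,right_wheel=.101,left_pointer=.12,right_pointer=.12).items():
    for r in mark_of("wrist",n)[:2]:
        u=r["point"]; D=d[int(u[1])%384,int(u[0])%512]
        print(n,round(r["conf"],2),np.round(u,1),world("wrist",u,z=z),"surf",world("wrist",u,D))
E
python3 look.py w1
```

```text
time_s: 1.8
tcp_pos: [0.4262, -0.2213, 0.3216]
eef_rot: [[0.991, 0.137, 0.001], [0.137, -0.991, -0.0], [0.001, 0.001, -1.0]]
force: [0.2, -0.3, -0.6]
opening: -0.0
grip_force: 0.0
time_s: 2.3
tcp_pos: [0.4911, -0.1536, 0.3212]
eef_rot: [[0.991, 0.137, -0.0], [0.137, -0.991, -0.0], [-0.0, 0.0, -1.0]]
force: [-0.7, 0.2, 0.3]
opening: 0.0005
grip_force: 0.0
2.3 [ 0.4911 -0.1536  0.3212] [ 0.9905  0.1373 -0.0003] 0.0004914424480487084 [-0.724   0.1965  0.3324]
cam [ 0.558  -0.145   0.4636]
left_wheel 0.59 [411.7 206.7] [ 0.4641 -0.3368  0.101 ] surf [ 0.4455 -0.3746  0.0293]
right_wheel 0.61 [212.9  66.4] [ 0.5805 -0.1027  0.101 ] surf [ 0.5789 -0.1057  0.1262]
right_pointer 0.6 [196.9  66.3] [ 0.5775 -0.0899  0.12  ] surf [ 0.5777 -0.0891  0.1153]
```

View pics/w1.png

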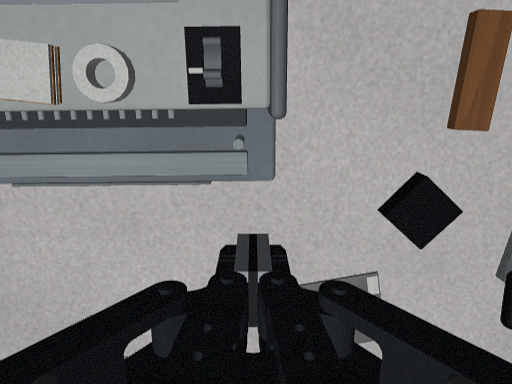

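The wrist view shows the right wheel at (212,62) and its white pointer at (195,70). No white crest shows, so it isn't at the pointer. Next I'll look at the left wheel.

```bash
python3 -m creep '[[-5,-60,0,0,0],[-10,-120,0,0,0],[-13,-180,0,0,0],[-13,-240,0,0,0],[-13,-300,20,0,0],[-13,-349,40,0,0],[-13,-349,40,0,0],[-13,-349,40,0,0]]'
python3 look.py w2
python3 - <<'E'
import cv2,numpy as np
a=cv2.imread('pics/w1.png')[10:120,150:290]; b=cv2.imread('pics/w2.png')
print(b.shape)
cv2.imwrite('pics/c2.png',np.vstack([np.hstack([cv2.resize(a,None,fx=2.7,fy=2.7,interpolation=2),np.zeros((297,422,3),np.uint8)]),cv2.resize(b[:192],(800,300))]))
E
```

```text
time_s: 3.55
tcp_pos: [0.431, 0.1901, 0.2815]
eef_rot: [[0.991, 0.137, 0.0], [0.137, -0.991, -0.0], [0.0, 0.0, -1.0]]
force: [0.3, -0.5, 0.4]
opening: 0.0002
grip_force: 0.0
3.55 [0.431  0.1901 0.2815] [0.9905 0.1372 0.0002] 0.00021094809752673533 [ 0.2804 -0.4753  0.4328]
cam [0.4978 0.1987 0.4239]
left_wheel 0.9 [263.8  50. ] [0.5379 0.1935 0.101 ] surf [0.535  0.1938 0.1248]
right_wheel 0.37 [264.1  49.4] [0.5385 0.1932 0.101 ] surf [0.5355 0.1936 0.1248]
left_pointer 0.94 [284.9  54.2] [0.5347 0.176  0.12  ] surf [0.535  0.1758 0.1173]
(384, 512, 3)
```

View pics/c2.png

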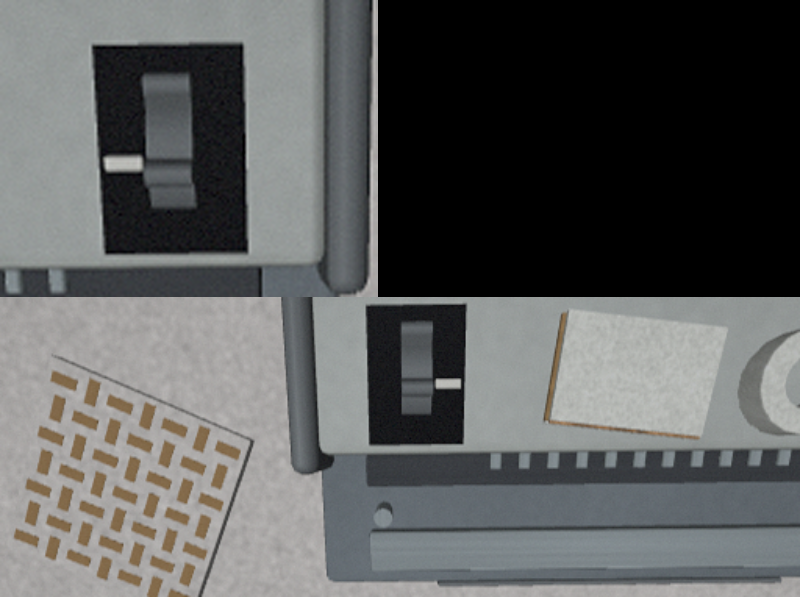

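The crops show both wheels with the -15° tooth at the pointer line and no white crest visible. The left wheel is therefore at 0–2 and the right at 1–2. Axles are about L(0.538, 0.193) and R(0.5805, -0.103), 0.299 m apart, which fits. I'll lower the shut fingers behind the left tooth.

```bash
python3 -m creep '[[40,12,30,0,0],[74,12,80,0,0],[74,12,120,0,0],[74,12,140,0,0],[74,12,150,0,0],[74,12,154.5,0,0],[74,12,154.5,0,0],[74,12,154.5,0,0]]'
```

```text
time_s: 4.8
tcp_pos: [0.506, 0.1889, 0.1276]
eef_rot: [[0.991, 0.137, 0.001], [0.137, -0.991, 0.0], [0.001, -0.0, -1.0]]
force: [-0.5, -0.8, -0.7]
opening: 0.0002
grip_force: 0.0
```

```bash
python3 -m creep '[[7,0,0,0,0],[13,0,0,0,0],[18,0,0,0,0],[22,0,0,0,0],[26,0,0,0,0],[29,0,0,0,0]]'; python3 -m creep '[[3,0,-3,0,0],[5,0,-12,0,0],[5,0,-40,0,0],[-30,0,-80,0,0],[-85,0,-120,0,0],[-105,0,-155,0,0],[-105,0,-155,0,0]]'
python3 look.py w3
python3 - <<'E'
import cv2
cv2.imwrite('pics/c3.png',cv2.resize(cv2.imread('pics/w3.png')[:130,190:390],None,fx=3,fy=3,interpolation=2))
E
```

```text
time_s: 5.55
tcp_pos: [0.5349, 0.1928, 0.1268]
eef_rot: [[0.991, 0.137, 0.001], [0.137, -0.991, -0.0], [0.001, 0.0, -1.0]]
force: [1.0, 0.6, 0.5]
opening: 0.0001
grip_force: 0.4
time_s: 6.42
tcp_pos: [0.43, 0.1786, 0.2851]
eef_rot: [[0.99, 0.138, 0.006], [0.138, -0.99, 0.001], [0.006, -0.001, -1.0]]
force: [0.6, 0.4, -0.8]
opening: -0.0001
grip_force: 0.0
6.425 [0.43   0.1786 0.2851] [0.9905 0.1376 0.0059] -5.450070456831528e-05 [ 0.6038  0.3945 -0.7608]
cam [0.496  0.187  0.4279]
left_pointer 0.91 [271.8  52.5] [0.5335 0.1759 0.12  ] surf [0.5341 0.1757 0.115 ]
```

View pics/c3.png

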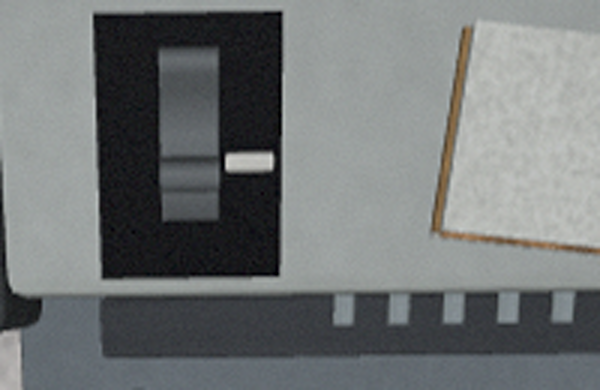

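The crop shows the left wheel's tooth line still level with the pointer at about (190,160), with no white crest yet. I'll repeat the same flick and read the force in mid-push.

```bash
python3 -m creep '[[40,0,50,0,0],[76,0,100,0,0],[76,0,135,0,0],[76,0,150,0,0],[76,0,155,0,0],[76,0,155,0,0],[76,0,155,0,0]]'; python3 -m creep '[[7,0,0,0,0],[12,0,0,0,0],[15,0,0,0,0]]';python3 -m creep '[[4,0,0,0,0]]';python3 -m creep '[[4,0,0,0,0],[7,0,0,0,0],[10,0,0,0,0]]'; python3 -m creep '[[3,0,-3,0,0],[5,0,-12,0,0],[5,0,-40,0,0],[-30,0,-80,0,0],[-85,0,-120,0,0],[-105,0,-155,0,0],[-105,0,-155,0,0],[-105,0,-155,0,0]]'
python3 look.py w4
python3 - <<'E'
import cv2
cv2.imwrite('pics/c4.png',cv2.resize(cv2.imread('pics/w4.png')[:130,190:390],None,fx=3,fy=3,interpolation=2))
E
```

```text
time_s: 7.55
tcp_pos: [0.5061, 0.189, 0.128]
eef_rot: [[0.991, 0.137, 0.002], [0.137, -0.991, 0.0], [0.002, -0.0, -1.0]]
force: [0.3, -0.2, -0.3]
opening: -0.0002
grip_force: 0.0
time_s: 7.92
tcp_pos: [0.5209, 0.1909, 0.1269]
eef_rot: [[0.991, 0.137, 0.0], [0.137, -0.991, -0.0], [-0.0, 0.0, -1.0]]
force: [-1.7, -0.5, 0.5]
opening: 0.0002
grip_force: 0.9
time_s: 8.05
tcp_pos: [0.5246, 0.1914, 0.1267]
eef_rot: [[0.991, 0.137, -0.0], [0.137, -0.991, -0.0], [-0.0, 0.0, -1.0]]
force: [-1.5, -0.4, 1.4]
opening: 0.0001
grip_force: 0.8
time_s: 8.43
tcp_pos: [0.5349, 0.1928, 0.1268]
eef_rot: [[0.991, 0.137, 0.001], [0.137, -0.991, -0.0], [0.001, 0.0, -1.0]]
force: [0.1, 0.3, 0.4]
opening: -0.0006
grip_force: 0.3
time_s: 9.43
tcp_pos: [0.4306, 0.1784, 0.2818]
eef_rot: [[0.991, 0.137, 0.001], [0.137, -0.991, 0.0], [0.001, 0.0, -1.0]]
force: [0.2, 0.1, 0.1]
opening: 0.0
grip_force: 0.0
9.425 [0.4306 0.1784 0.2818] [0.9906 0.1371 0.0006] 4.4418755607237065e-05 [0.2456 0.1322 0.0529]
cam [0.4974 0.187  0.4242]
left_wheel 0.61 [252.5  49.5] [0.5359 0.1922 0.101 ] surf [0.5333 0.1919 0.1227]
left_pointer 0.72 [271.2  50.6] [0.5348 0.1766 0.12  ] surf [0.535  0.1765 0.1179]
right_pointer 0.64 [ 76.1 121. ] [0.4556 0.3356 0.12  ] surf [0.4406 0.3888 0.0114]
```

View pics/c4.png

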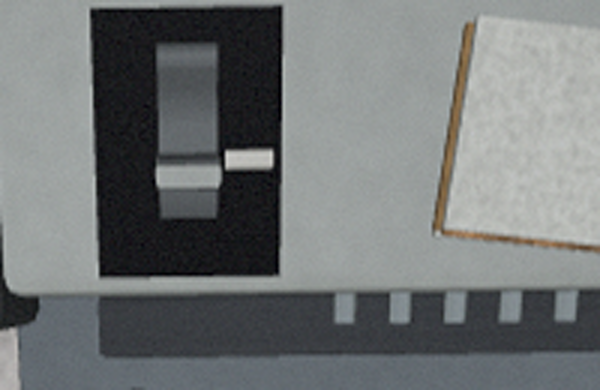

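The left wheel's white crest now sits at the tooth beside the pointer, at about (188,175) in the crop. That is the same place the grey tooth had, so it's at setting 3. Now the right wheel, exactly 0.3 m along the machine's -y.

```bash
python3 -m creep '[[0,60,0,0,0],[0,120,0,0,0],[0,180,0,0,0],[0,240,0,0,0],[0,300,0,0,0],[40,300,50,0,0],[76,300,100,0,0],[76,300,130,0,0]]'; python3 -m creep '[[0,0,15,0,0],[0,0,22,0,0],[0,0,25,0,0],[0,0,25,0,0],[0,0,25,0,0]]'; python3 -m creep '[[7,0,0,0,0],[12,0,0,0,0],[15,0,0,0,0]]';python3 -m creep '[[4,0,0,0,0]]';python3 -m creep '[[4,0,0,0,0],[7,0,0,0,0],[10,0,0,0,0]]'; python3 -m creep '[[3,0,-3,0,0],[5,0,-12,0,0],[5,0,-40,0,0],[-30,0,-80,0,0],[-85,0,-120,0,0],[-105,0,-155,0,0],[-105,0,-155,0,0],[-105,0,-155,0,0]]'
python3 look.py w5
python3 - <<'E'
import cv2
cv2.imwrite('pics/c5.png',cv2.resize(cv2.imread('pics/w5.png')[:130,170:370],None,fx=3,fy=3,interpolation=2))
E
```

```text
time_s: 10.68
tcp_pos: [0.5478, -0.1083, 0.1482]
eef_rot: [[0.991, 0.137, -0.003], [0.137, -0.991, 0.001], [-0.003, -0.001, -1.0]]
force: [-0.1, 0.4, -0.6]
opening: -0.0002
grip_force: 0.0
time_s: 11.3
tcp_pos: [0.5471, -0.1085, 0.1276]
eef_rot: [[0.991, 0.137, 0.001], [0.137, -0.991, -0.001], [0.001, 0.001, -1.0]]
force: [0.1, 0.7, -0.3]
opening: -0.0002
grip_force: 0.0
time_s: 11.68
tcp_pos: [0.562, -0.1062, 0.1268]
eef_rot: [[0.991, 0.137, -0.0], [0.137, -0.991, -0.0], [-0.0, 0.0, -1.0]]
force: [-1.4, -0.3, 0.8]
opening: 0.0001
grip_force: 0.7
time_s: 11.8
tcp_pos: [0.5657, -0.1057, 0.1267]
eef_rot: [[0.991, 0.137, -0.001], [0.137, -0.991, 0.0], [-0.001, -0.0, -1.0]]
force: [-2.4, -0.8, 0.7]
opening: 0.0003
grip_force: 1.0
time_s: 12.18
tcp_pos: [0.5759, -0.1043, 0.1267]
eef_rot: [[0.991, 0.137, 0.0], [0.137, -0.991, -0.0], [0.0, 0.0, -1.0]]
force: [-0.5, 0.7, -1.4]
opening: -0.0001
grip_force: 0.0
time_s: 13.18
tcp_pos: [0.4718, -0.1187, 0.2818]
eef_rot: [[0.991, 0.137, 0.001], [0.137, -0.991, -0.0], [0.001, 0.0, -1.0]]
force: [0.4, 0.6, 0.2]
opening: -0.0003
grip_force: 0.0
13.175 [ 0.4718 -0.1187  0.2818] [0.9906 0.137  0.0005] -0.00033676412839143835 [0.3627 0.5855 0.1926]
cam [ 0.5385 -0.1101  0.4242]
right_wheel 0.67 [247.7  44.9] [ 0.58   -0.0998  0.101 ] surf [ 0.577  -0.1006  0.1251]
```

View pics/c5.png

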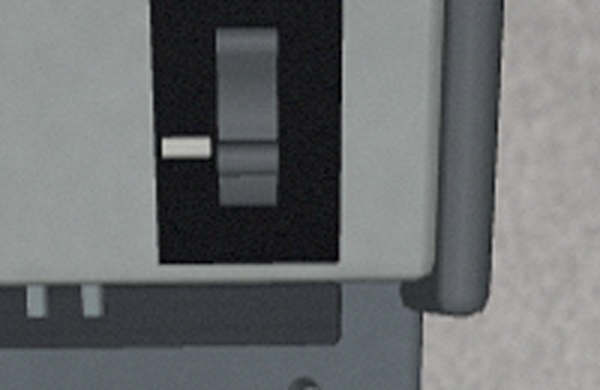

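The push peaked at 2.4 N and then let go. The crop shows a grey tooth at (248,158) and still no white, so the right wheel should be at setting 2. I'll flick again.

```bash
python3 -m creep '[[40,0,50,0,0],[76,0,100,0,0],[76,0,135,0,0],[76,0,150,0,0],[76,0,155,0,0],[76,0,155,0,0],[76,0,155,0,0]]'; python3 -m creep '[[7,0,0,0,0],[12,0,0,0,0],[15,0,0,0,0]]';python3 -m creep '[[4,0,0,0,0]]';python3 -m creep '[[4,0,0,0,0],[7,0,0,0,0],[10,0,0,0,0]]'; python3 -m creep '[[3,0,-3,0,0],[5,0,-12,0,0],[5,0,-40,0,0],[-30,0,-80,0,0],[-85,0,-120,0,0],[-105,0,-155,0,0],[-105,0,-155,0,0],[-105,0,-155,0,0]]'
python3 look.py w6
python3 - <<'E'
import cv2
cv2.imwrite('pics/c6.png',cv2.resize(cv2.imread('pics/w6.png')[:130,170:370],None,fx=3,fy=3,interpolation=2))
E
```

```text
time_s: 14.3
tcp_pos: [0.5472, -0.1086, 0.1281]
eef_rot: [[0.991, 0.137, 0.002], [0.137, -0.991, -0.001], [0.002, 0.001, -1.0]]
force: [-0.5, -0.1, 0.4]
opening: -0.0002
grip_force: 0.0
time_s: 14.68
tcp_pos: [0.562, -0.1062, 0.1269]
eef_rot: [[0.991, 0.137, -0.0], [0.137, -0.991, -0.0], [-0.0, 0.0, -1.0]]
force: [-1.4, -0.3, 0.3]
opening: 0.0003
grip_force: 0.7
time_s: 14.8
tcp_pos: [0.5657, -0.1057, 0.1267]
eef_rot: [[0.991, 0.137, -0.001], [0.137, -0.991, 0.0], [-0.001, -0.0, -1.0]]
force: [-2.1, -0.1, 1.8]
opening: 0.0002
grip_force: 1.1
time_s: 15.18
tcp_pos: [0.5759, -0.1044, 0.1267]
eef_rot: [[0.991, 0.137, 0.0], [0.137, -0.991, -0.0], [0.0, 0.0, -1.0]]
force: [0.6, -0.4, 0.4]
opening: 0.0
grip_force: 0.0
time_s: 16.18
tcp_pos: [0.4718, -0.1188, 0.2818]
eef_rot: [[0.991, 0.137, 0.001], [0.137, -0.991, -0.0], [0.001, 0.0, -1.0]]
force: [-0.2, -1.5, -0.7]
opening: -0.0
grip_force: 0.0
16.175 [ 0.4718 -0.1188  0.2818] [0.9906 0.1369 0.0006] -3.8466863825522926e-05 [-0.1736 -1.4858 -0.7051]
cam [ 0.5385 -0.1101  0.4242]
left_wheel 0.53 [455.4 205.9] [ 0.4621 -0.3222  0.101 ] surf [ 0.4446 -0.3706  0.0275]
right_wheel 0.95 [250.5  46.9] [ 0.5788 -0.1024  0.101 ] surf [ 0.5755 -0.1031  0.1271]
left_pointer 0.47 [454.2 207.3] [ 0.4651 -0.3089  0.12  ] surf [ 0.4432 -0.3682  0.0296]
right_pointer 0.62 [234.3  49.2] [ 0.5729 -0.09    0.12  ] surf [ 0.5731 -0.0899  0.1181]
```

View pics/c6.png

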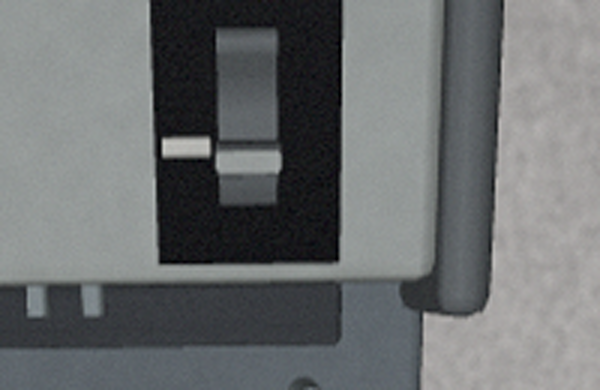

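The white crest is at (248,160), beside the pointer at (186,148), so the right wheel is at setting 3. One more click takes it to 4. After that I'll go back and check both wheels.

```bash
python3 -m creep '[[40,0,50,0,0],[76,0,100,0,0],[76,0,135,0,0],[76,0,150,0,0],[76,0,155,0,0],[76,0,155,0,0],[76,0,155,0,0]]'; python3 -m creep '[[7,0,0,0,0],[12,0,0,0,0],[15,0,0,0,0]]';python3 -m creep '[[4,0,0,0,0]]';python3 -m creep '[[4,0,0,0,0],[7,0,0,0,0],[10,0,0,0,0]]'; python3 -m creep '[[3,0,-3,0,0],[5,0,-12,0,0],[5,0,-40,0,0],[-30,0,-80,0,0],[-85,0,-120,0,0],[-105,0,-155,0,0],[-105,0,-155,0,0],[-105,0,-155,0,0]]'
python3 look.py w7
python3 -m creep '[[0,-60,0,0,0],[0,-120,0,0,0],[0,-180,0,0,0],[0,-240,0,0,0],[0,-300,0,0,0],[0,-300,0,0,0],[0,-300,0,0,0],[0,-300,0,0,0]]' | head -1
python3 look.py w8
python3 - <<'E'
from h import *
p,_=read_camera("top")
f=lambda a:cv2.resize(a,(400,260),interpolation=2)
a=cv2.imread
z=f(a('pics/top0.png')[110:250,110:420]); t=f(p[110:250,110:420,::-1].copy())
cv2.imwrite('pics/c8.png',np.vstack([np.hstack([f(a('pics/w8.png')[:130,170:370]),f(a('pics/w7.png')[:130,170:370])]),np.hstack([z,t])]))
E
```

```text
time_s: 17.3
tcp_pos: [0.5473, -0.1086, 0.1281]
eef_rot: [[0.991, 0.137, 0.002], [0.137, -0.991, -0.001], [0.002, 0.001, -1.0]]
force: [0.2, 0.5, 0.3]
opening: 0.0
grip_force: 0.0
time_s: 17.68
tcp_pos: [0.562, -0.1062, 0.1269]
eef_rot: [[0.991, 0.137, -0.0], [0.137, -0.991, -0.0], [-0.0, 0.0, -1.0]]
force: [-0.7, -0.3, 1.1]
opening: -0.0002
grip_force: 0.7
time_s: 17.8
tcp_pos: [0.5657, -0.1057, 0.1268]
eef_rot: [[0.991, 0.137, -0.0], [0.137, -0.991, 0.0], [-0.0, -0.0, -1.0]]
force: [-2.1, 0.2, 1.3]
opening: 0.0001
grip_force: 1.0
time_s: 18.18
tcp_pos: [0.5759, -0.1044, 0.1267]
eef_rot: [[0.991, 0.137, 0.0], [0.137, -0.991, -0.0], [0.0, 0.0, -1.0]]
force: [0.1, -0.1, -0.4]
opening: -0.0001
grip_force: 0.0
time_s: 19.18
tcp_pos: [0.4717, -0.1187, 0.2818]
eef_rot: [[0.991, 0.137, 0.001], [0.137, -0.991, -0.0], [0.0, 0.0, -1.0]]
force: [0.3, -0.1, -0.0]
opening: -0.0002
grip_force: 0.0
19.175 [ 0.4717 -0.1187  0.2818] [0.9906 0.137  0.0005] -0.00024116454788168152 [ 0.3248 -0.0886 -0.0242]
cam [ 0.5385 -0.1101  0.4242]
left_wheel 0.64 [455.1 207.8] [ 0.4602 -0.3225  0.101 ] surf [ 0.4426 -0.37    0.029 ]
right_wheel 0.68 [252.3  46.9] [ 0.579 -0.104  0.101] surf [ 0.5761 -0.1044  0.1245]
right_pointer 0.61 [237.4  48.2] [ 0.574  -0.0924  0.12  ] surf [ 0.5743 -0.0922  0.117 ]
time_s: 20.42
20.425 [0.4308 0.1774 0.2816] [ 0.9908  0.1356 -0.0005] -0.00032111181994943155 [0.0176 0.0284 0.3322]
cam [0.4977 0.1859 0.4239]
left_wheel 0.67 [249.5  50.7] [0.535  0.1936 0.101 ] surf [0.5321 0.193  0.1263]
left_pointer 0.83 [267.5  51.1] [0.5345 0.1786 0.12  ] surf [0.5345 0.1786 0.1196]
left_pointer 0.24 [250.3  51.4] [0.5323 0.1927 0.12  ] surf [0.5312 0.1925 0.13  ]
```

View pics/c8.png

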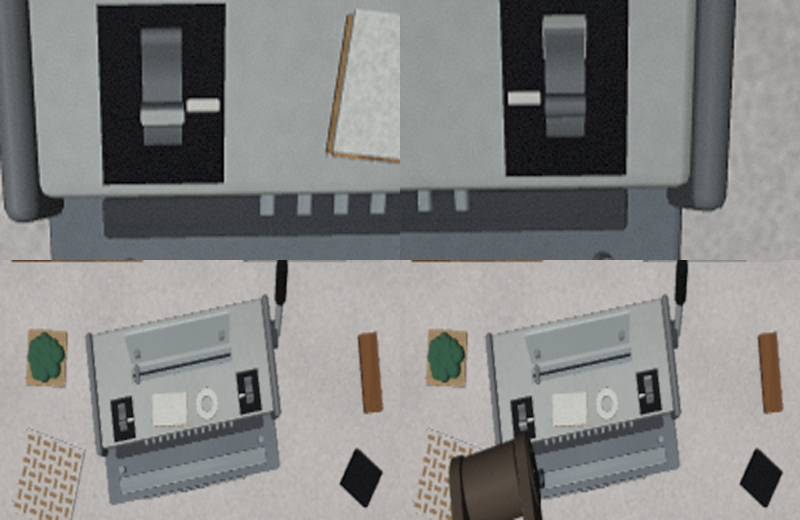

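The left wheel's white crest is at the pointer (162,115). On the right wheel a grey tooth is at the pointer and the white crest's edges show on the far tooth (565,20), one click beyond. Nothing else has moved, so I'll hand in.

```bash
python3 -c "
from h import *
print(order.sign_off())"
```

```text
the job is handed in; nothing more can be done
None
```

The job is handed in: the left wheel is at setting 3, with its white tooth at the pointer, and the right wheel is at setting 4, one click beyond; both sit in their clicks, and nothing else looked moved in the last pictures.

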